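# Switch on the microscope in order

## Robot

A 6-joint arm with a two-finger parallel gripper is mounted at the origin on the work surface. World frame = base frame: x ahead of the robot, y to its left, z up, the work surface at z = 0. Lengths are in m, angles in degrees, forces in N, time in s.
With the tool pointing down it reaches from about 0.4 to 0.825 m from the base axis. Payload 7 kg.
Tool frame: the origin (TCP) lies on the centre line of the jaws, within the pads' length; the fingertips stand 11 mm ahead of it and the grasp point (between the pads) lies 8 mm behind it; z points along the fingers, y is the direction in which the jaws open and shut (so a half turn about z gives the same grasp; the last joint's range is limited). The gripper opens to 88 mm and grips with 3 to 60 N. Pads are 19 mm wide; open, the fingers measure 130 mm over their backs; the gripper's body (78 mm by 193 mm) begins 47 mm behind the grasp point.
Start: joints at [88.814, 20.546, 0.682, 0, -70.136, -16.507], TCP at [0.205, 0.643, 0.238] pointing down, gripper open.
Joint ranges: [-176.03, 176.03], [-82.01, 121.73], [-58.28, 71.71], [-173.87, 95.51], [-174.79, -0.11], [-173.66, 173.66]. Speed limits (degrees/s): [136.94, 136.94, 172.46, 180, 180, 180].

## Interface

Orientations are given as [roll, pitch, yaw] about the fixed x, y, z axes, in that order (R = Rz(yaw) Ry(pitch) Rx(roll)).
In Python, from plant import ctrl, cams, order gives the robot as it stands.
- The arm moves only by the tool jog_arm, never from a script. Its argument "motion" is a list of rows, each an object with "offset": the shift along the tool's x, y, z in mm, a list of three; "roll": the turn about the tool's z in rad; "hand": the finger opening in mm, from 0 to 87.6. A call has 1 to 20 rows; each row is the pose to reach, as a shift and turn from the pose commanded when the call began, along the tool's axes at that moment; what a row does not reach only later rows make up. A row lasts 1/12 s, in which the tool goes at most 41.7 mm and 7.16 degrees, less where a joint would pass 70% of its speed; a pose out of reach is approached as far as the arm can. A call with a gripper value outside its range is refused whole. The fingers move at their own pace and stop on an object; the grip force is fixed at half the most. Time passes only in rows, so rows that repeat a pose let the fingers close. It gives the time, the measured TCP pose, the force and the opening at its end, in the units of the state.
- ctrl.get_obs(): the state, without advancing time (a new reading comes with each control period).
- cams.snapshot(name): name is "scene" or "side" or "wrist"; returns a dict with "img" (400x640x3 uint8, red, green, blue), "K" (3x3 intrinsics, pixels), "D" ([k1, k2, p1, p2, k3] as OpenCV has them; the pictures are not rectified), "cam_to_world" (4x4, takes a point from camera to world coordinates); the wrist camera has in their place "T_tool_cam" (4x4, takes a point from camera to tool coordinates, whose origin is the TCP and whose axes are the flange's). Camera axes: x right, y down, z forward; pixel columns grow to the right and rows downward; lengths in m; the calibration is good to about 2 mm. A picture is of the moment at which its call begins: read the wrist's pose just before it. There is no depth.
- order.close_job(): hands the job in, once; it reports no verdict.
The state is a dict: "clock": time; "joint_pos": joint angles; "qvel": joint speeds; "tau": joint torques, N m; "tool_pos": TCP position; "orientation": TCP orientation; "force": force on the tool from outside, world axes, zero at the start; "moment": the same for the moment, N m; "opening": finger opening in m.
Only numpy, scipy, OpenCV 4.12 (cv2) and the standard library are available. Lean on these libraries where they do the work, as an engineer would, in place of code of your own. Each camera call takes 0.05 s, during which the arm holds its last target. There are 200 camera calls.

## Task

Switch on the microscope at its control box: with the fingertips, lightly press down the long bar key (mains), then the large round key (lamp), then the square key (camera), in that order, so that each stays clearly down. Leave the small round key and the cross-shaped key up, pull no key upwards, and do not move the carton, slide pack, bottle or bowl.

Things in the scene. Friction and masses are not known exactly. Their poses are not given: they have to be found in the camera images.
- console: fixed grey control box, 180 (x) x 270 (y) x 60 mm high, dark top; origin under its centre, on the bench; yaw within 0.5 rad. Five off-white latching keys on top: three in the row nearer the robot (x -40, y -80, 0, 80 mm in its frame), two in the farther row (x 40, y -40, 40 mm); which key is where varies. Centres are 80 mm or more apart.
- bar_key: the bar-shaped key, 50 mm long and 18 mm wide (its length runs along its y axis): the mains key. Origin: fixed centre of the key's place, level with the box's top (60 mm above the bench); axes as the box's. The key's flat top is 22 mm above it when up, 12 mm when down and let go; a black surround 3 mm high lies about 4 mm round the key.
- bar_press (a joint): how far the bar-shaped key is pressed, in m: 0 up (as at the start), 0.010 fully down; counts as down beyond 0.006. The latch moves straight down against about 2.5 N of friction and stays where it is left. The key's cap sits on it on a cushion spring (1.5 N per mm, up to 6 mm; about 1 mm while the latch moves), so 5 to 8 N is plenty; over 20 N is too hard. Negative: pulled up (at most 5 mm).
- biground_key: the large round key, 36 mm in diameter: the lamp key. Origin: fixed centre of the key's place, level with the box's top (60 mm above the bench); axes as the box's. The key's flat top is 22 mm above it when up, 12 mm when down and let go; a black surround 3 mm high lies about 4 mm round the key.
- biground_press (a joint): how far the large round key is pressed, in m: 0 up (as at the start), 0.010 fully down; counts as down beyond 0.006. The latch moves straight down against about 2.5 N of friction and stays where it is left. The key's cap sits on it on a cushion spring (1.5 N per mm, up to 6 mm; about 1 mm while the latch moves), so 5 to 8 N is plenty; over 20 N is too hard. Negative: pulled up (at most 5 mm).
- square_key: the square key, 26 x 26 mm: the camera key. Origin: fixed centre of the key's place, level with the box's top (60 mm above the bench); axes as the box's. The key's flat top is 22 mm above it when up, 12 mm when down and let go; a black surround 3 mm high lies about 4 mm round the key.
- square_press (a joint): how far the square key is pressed, in m: 0 up (as at the start), 0.010 fully down; counts as down beyond 0.006. The latch moves straight down against about 2.5 N of friction and stays where it is left. The key's cap sits on it on a cushion spring (1.5 N per mm, up to 6 mm; about 1 mm while the latch moves), so 5 to 8 N is plenty; over 20 N is too hard. Negative: pulled up (at most 5 mm).
- smallround_key: the small round key, 18 mm in diameter: not needed in this job. Origin: fixed centre of the key's place, level with the box's top (60 mm above the bench); axes as the box's. The key's flat top is 22 mm above it when up, 12 mm when down and let go; a black surround 3 mm high lies about 4 mm round the key.
- smallround_press (a joint): how far the small round key is pressed, in m: 0 up (as at the start), 0.010 fully down; counts as down beyond 0.006. The latch moves straight down against about 2.5 N of friction and stays where it is left. The key's cap sits on it on a cushion spring (1.5 N per mm, up to 6 mm; about 1 mm while the latch moves), so 5 to 8 N is plenty; over 20 N is too hard. Negative: pulled up (at most 5 mm).
- cross_key: the cross-shaped (plus sign) key, 34 mm across, arms 11 mm wide: not needed in this job. Origin: fixed centre of the key's place, level with the box's top (60 mm above the bench); axes as the box's. The key's flat top is 22 mm above it when up, 12 mm when down and let go; a black surround 3 mm high lies about 4 mm round the key.
- cross_press (a joint): how far the cross-shaped (plus sign) key is pressed, in m: 0 up (as at the start), 0.010 fully down; counts as down beyond 0.006. The latch moves straight down against about 2.5 N of friction and stays where it is left. The key's cap sits on it on a cushion spring (1.5 N per mm, up to 6 mm; about 1 mm while the latch moves), so 5 to 8 N is plenty; over 20 N is too hard. Negative: pulled up (at most 5 mm).
- carton: loose white and blue carton of lancets, 45 x 75 x 75 mm high, origin at the centre of its underside; stands left of the box: leave it alone
- slidepack: loose cardboard pack of glass slides, 80 x 55 x 32 mm high, origin at the centre of its underside; lies right of the box: leave it alone
- oilbottle: loose amber bottle of immersion oil, 32 mm in diameter, 75 mm high, origin at the centre of its underside; stands beyond the box: leave it alone
- bowl: loose steel bowl, 100 mm across, 35 mm high, origin at the centre of its underside; stands right of the box: leave it alone

How it is judged (in metres and radians):
On the way, in this order (a step that is already met when the one before it is completed fails the run):
1. the mains (bar) key is pressed down, the later keys still up (value of joint bar_press above 0.006 m and value of joint each of biground_press, square_press below 0.004 m), for 0.1 s.
2. the lamp (large round) key is pressed down, the later keys still up (value of joint each of biground_press, bar_press above 0.006 m and value of joint square_press below 0.004 m), for 0.1 s.
3. the camera (square) key is pressed down, the other two still down (value of joint each of square_press, bar_press, biground_press above 0.006 m), for 0.1 s.
At the end, for the whole second after the job is handed in: bar, large round and square keys are each more than 6 mm down (of 10 mm), the small round and cross keys are within 3 mm of up, and the carton, pack, bottle and bowl are within 20 mm of where they stood (all of step 3 and value of joint smallround_press between -0.003 and 0.003 m and value of joint cross_press between -0.003 and 0.003 m and distance of each of carton, slidepack, oilbottle, bowl from where it was at the start of the episode below 0.02 m); the robot touches nothing.
It fails at once if out of order: the lamp key (large round) goes down more than 4 mm before the mains key (bar) is down (6 mm), or the camera key (square) before the lamp key ((value of joint biground_press above 0.004 m and value of joint bar_press below 0.006 m) or (value of joint square_press above 0.004 m and value of joint biground_press below 0.006 m)).
It fails at once if the small round or cross key is pressed more than 3 mm (value of joint any of smallround_press, cross_press above 0.003 m).
It fails at once if a key is pulled up by more than 3 mm (value of joint any of bar_press, biground_press, square_press, smallround_press, cross_press below -0.003 m).
It fails at once if a key is pressed with more than 20 N (contact force between anything else and bar_key above 20 N or contact force between anything else and biground_key above 20 N or contact force between anything else and square_key above 20 N or contact force between anything else and smallround_key above 20 N or contact force between anything else and cross_key above 20 N).
It fails at once if the carton, slide pack, bottle or bowl is lifted or moved by more than 20 mm (distance of any of carton, slidepack, oilbottle, bowl from where it was at the start of the episode above 0.02 m).
It also fails if it takes over 35 s, if anything falls off the work surface, if the arm or the gripper's body presses on something with over 40 N, if the wrist force passes 120 N, or if a joint passes its speed limit or range.

## Working session

There is one attempt and no reset: what is moved stays moved. The work goes in short steps, Python scripts to look and compute and a tool call to move; the robot and the scene stay as the last step left them, time stands still between calls to the robot, and variables do not carry over. Pictures are saved under pics/ and viewed, about 8 in all and at most 12, crops included, and the job is handed in when it is done.

Besides the shell and the picture viewer there is one more tool, called after ">>>" as name([rows], argument=value, ...), one row to a line, values as JSON. jog_arm: Moves the arm, as the interface text tells. Its arguments: {"type":"object","properties":{"motion":{"type":"array"}},"required":["motion"]}

```bash
ls; mkdir -p pics
python3 - <<'E'
from plant import ctrl, cams
import cv2, numpy as np, pickle
o=ctrl.get_obs(); print({k:np.round(v,3) for k,v in o.items()})
d={}
for n in ("scene","side"):
    s=cams.snapshot(n); d[n]=s
    cv2.imwrite(f"pics/{n}0.png",s["img"][:,:,::-1]); print(n,np.round(s["cam_to_world"],3).tolist(),np.round(s["K"],1).tolist(),s["D"])
pickle.dump(d,open("s0.pkl","wb"))
E
```

```text
pics
{'clock': np.float64(0.0), 'joint_pos': array([ 8.8815e+01,  2.0591e+01,  6.3600e-01, -2.0000e-02, -7.0136e+01,
       -1.6506e+01]), 'qvel': array([0.008, 0.125, 0.072, 0.037, 0.007, 0.068]), 'tau': array([ 1.0000e-03, -5.8271e+01,  2.9304e+01,  6.9970e+00,  7.0000e-03,
       -0.0000e+00]), 'tool_pos': array([0.205, 0.643, 0.237]), 'orientation': array([ 1.79907e+02, -8.00000e-03, -1.76980e+01]), 'force': array([-0.513,  0.095,  0.185]), 'moment': array([-0.052,  0.02 ,  0.025]), 'opening': np.float64(0.087)}
scene [[0.777, 0.509, -0.369, 0.917], [0.629, -0.629, 0.457, -0.398], [0.001, -0.587, -0.809, 0.853], [0.0, 0.0, 0.0, 1.0]] [[443.4, 0.0, 320.1], [0.0, 443.4, 195.1], [0.0, 0.0, 1.0]] [-0.06539143  0.          0.          0.          0.        ]
side [[0.938, -0.221, 0.267, 0.304], [-0.347, -0.609, 0.713, -0.637], [0.005, -0.762, -0.648, 0.699], [0.0, 0.0, 0.0, 1.0]] [[467.3, 0.0, 323.2], [0.0, 467.3, 198.4], [0.0, 0.0, 1.0]] [-0.09893177  0.          0.          0.          0.        ]
```

View pics/scene0.png

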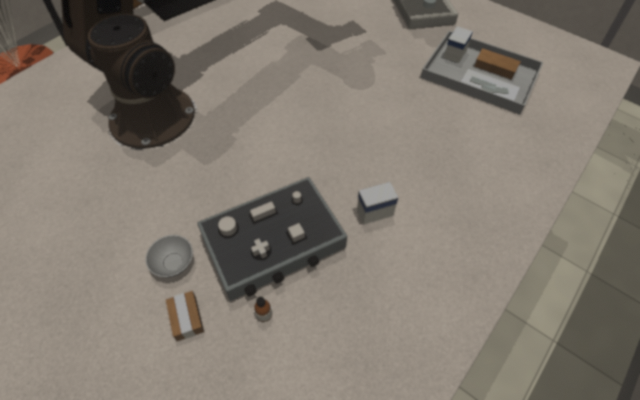

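View pics/side0.png

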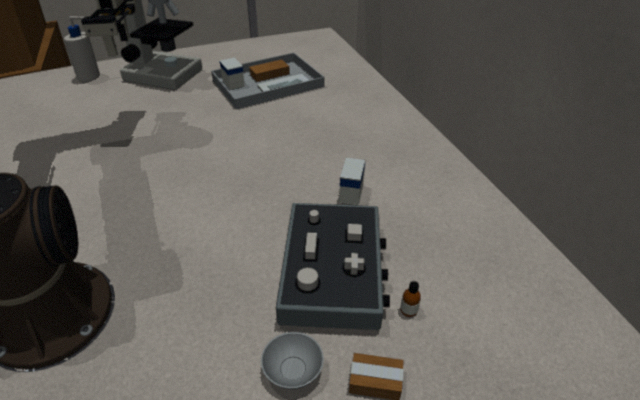

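The scene view shows the keys at: large round (227,226), bar (263,211), small round (296,197), cross (260,247), square (296,232). In the side view they are at (307,279), (311,245), (314,216), (354,263) and (355,232). So the near row from y -80 is large round, bar, small round. The far row is cross at y -40 and square at y +40.

```bash
cat > h.py <<'E'
import cv2, numpy as np
names=["big","bar","small","cross","square"]
loc=np.array([[-40,-80],[-40,0],[-40,80],[40,-40],[40,40]])/1000
def ray(px,s,z,T=None):
    T=s["cam_to_world"] if T is None else T
    u=cv2.undistortPoints(np.array(px,float).reshape(-1,1,2),np.array(s["K"]),np.array(s["D"])).reshape(-1,2)
    d=np.c_[u,np.ones(len(u))]@T[:3,:3].T; c=T[:3,3]
    return c+d*((z-c[2])/d[:,2])[:,None]
def fit(P,L=loc):
    a=P-P.mean(0); b=L-L.mean(0)
    U,_,Vt=np.linalg.svd(b.T@a); R=(U@np.diag([1,np.sign(np.linalg.det(U@Vt))])@Vt).T
    t=P.mean(0)-R@L.mean(0); return R,t
E
python3 - <<'E'
from h import *
import pickle
d=pickle.load(open("s0.pkl","rb"))
seeds={"scene":[(227,226),(263,211),(296,197),(260,247),(296,232)],"side":[(307,279),(311,245),(314,216),(354,263),(355,232)]}
out=[]
for n in d:
    s=d[n]; g=cv2.cvtColor(s["img"],cv2.COLOR_RGB2GRAY)
    px=[]
    for (u,v) in seeds[n]:
        w=g[v-16:v+17,u-16:u+17]
        th=np.percentile(w,99)*0.85
        _,l,st,c=cv2.connectedComponentsWithStats((w>th).astype(np.uint8))
        dd=np.linalg.norm(c[1:]-16,axis=1); k=1+np.argmin(dd-0.2*np.sqrt(st[1:,4]))
        px.append(c[k]+[u-16,v-16]); print(n,(u,v),np.round(px[-1],1),st[k],w.max(),round(th))
    P=ray(px,s,0.082)[:,:2]; R,t=fit(P)
    print(np.round(P,4).tolist()); print("t",t,"yaw",np.degrees(np.arctan2(R[1,0],R[0,0])),"res mm\n",np.round((P-loc@R.T-t)*1000,1))
    x0=min(p[0] for p in px);y0=min(p[1] for p in px)
    out.append(cv2.resize(s["img"][int(y0)-20:int(y0)+90,int(x0)-25:int(x0)+90,::-1],None,fx=3.4,fy=3.4,interpolation=cv2.INTER_CUBIC))
cv2.imwrite("pics/crop.png",np.hstack(out))
E
```

```text
scene (227, 226) [226.4 223.4] [  8   7  16  14 161] 154 130
scene (263, 211) [262.  208.6] [  5   8  21  13 128] 154 130
scene (296, 197) [296.4 194.3] [13 11  7  6 31] 153 124
scene (260, 247) [259.4 245.9] [  8   9  15  13 103] 154 130
scene (296, 232) [295.9 229.9] [ 10   8  13  12 106] 154 130
[[0.4607, -0.1397], [0.4925, -0.0665], [0.5243, 0.0073], [0.5501, -0.1353], [0.5821, -0.0613]]
t [ 0.52928155 -0.08228681] yaw -23.41582752098219 res mm
 [[-0.   0.1]
 [-0.1 -0.1]
 [-0.   0.2]
 [-0.  -0.4]
 [ 0.2  0.2]]
side (307, 279) [307.1 275.3] [  7   5  19  15 223] 148 123
side (311, 245) [310.5 242.1] [ 11   4  10  19 156] 147 123
side (314, 216) [313.6 212.7] [12 10  8  6 31] 146 121
side (354, 263) [353.9 259.9] [  8   7  17  13 111] 148 124
side (355, 232) [354.5 228.6] [ 10   8  12  10 104] 146 123
[[0.4626, -0.1387], [0.4943, -0.0657], [0.5263, 0.0084], [0.5519, -0.1336], [0.5844, -0.0606]]
t [ 0.531227   -0.08122787] yaw -23.46664978243877 res mm
 [[-0.1 -0. ]
 [-0.2 -0.4]
 [-0.1  0.3]
 [-0.1  0.2]
 [ 0.5 -0.2]]
```

The two views agree to 2 mm, with fit residuals under 0.5 mm. Bar is at about (0.493,-0.066), large round at (0.462,-0.139), square at (0.583,-0.061), with yaw -23.4°. Next I move above the bar with the fingers shut and the jaw axis along the bar.

>>> jog_arm([
  {"offset":[25,30,0],"roll":0.02,"hand":0},
  {"offset":[50,60,0],"roll":0.04,"hand":0},
  {"offset":[75,90,5],"roll":0.06,"hand":0},
  {"offset":[100,120,10],"roll":0.08,"hand":0},
  {"offset":[125,150,15],"roll":0.1,"hand":0},
  {"offset":[150,180,20],"roll":0.1,"hand":0},
  {"offset":[175,210,25],"roll":0.1,"hand":0},
  {"offset":[200,240,30],"roll":0.1,"hand":0},
  {"offset":[225,270,35],"roll":0.1,"hand":0},
  {"offset":[250,300,40],"roll":0.1,"hand":0},
  {"offset":[275,330,45],"roll":0.1,"hand":0},
  {"offset":[300,360,50],"roll":0.1,"hand":0},
  {"offset":[325,390,50],"roll":0.1,"hand":0},
  {"offset":[350,420,50],"roll":0.1,"hand":0},
  {"offset":[375,450,50],"roll":0.1,"hand":0},
  {"offset":[400,480,50],"roll":0.1,"hand":0},
  {"offset":[425,510,50],"roll":0.1,"hand":0},
  {"offset":[450,540,50],"roll":0.1,"hand":0},
  {"offset":[470,565,50],"roll":0.1,"hand":0},
  {"offset":[490,588,50],"roll":0.1,"hand":0},
])

```text
clock: 1.77
tool_pos: [0.4933, -0.0682, 0.1874]
orientation: [180.0, 0.0, -23.5]
force: [0.6, 0.9, -0.4]
opening: 0.0004
```

>>> jog_arm([
  {"offset":[0,0,0],"roll":0,"hand":0},
  {"offset":[0,0,0],"roll":0,"hand":0},
  {"offset":[0,0,0],"roll":0,"hand":0},
])

```text
clock: 2.02
tool_pos: [0.4928, -0.0662, 0.1871]
orientation: [180.0, 0.0, -23.5]
force: [0.6, -0.3, -1.0]
opening: 0.0002
```

Run:
```python
from plant import ctrl, cams
from h import *
import pickle
from scipy.spatial.transform import Rotation as Ro
o=ctrl.get_obs(); print({k:np.round(o[k],4).tolist() for k in("clock","tool_pos","orientation","force","opening","joint_pos")})
w=cams.snapshot("wrist"); pickle.dump((o,w),open("w1.pkl","wb")); print(np.round(w["T_tool_cam"],3).tolist())
cv2.imwrite("pics/wrist1.png",w["img"][:,:,::-1])
T=np.eye(4);T[:3,:3]=Ro.from_euler("xyz",o["orientation"],degrees=True).as_matrix();T[:3,3]=o["tool_pos"]
C=np.linalg.inv(T@np.array(w["T_tool_cam"]))
for n,p in (("bar",(.4934,-.0661,.082)),("big",(.4617,-.1392,.082)),("square",(.5833,-.061,.082))):
    d=np.array(p)-o["tool_pos"]; 
    uv=cv2.projectPoints(np.array([p]),cv2.Rodrigues(C[:3,:3])[0],C[:3,3],np.array(w["K"]),np.array(w["D"]))[0].ravel()
    print(n,"tool-frame mm",np.round(T[:3,:3].T@d*1000,1),"px",np.round(uv,1))
```

```text
{'clock': 2.0167, 'tool_pos': [0.4928, -0.0662, 0.1871], 'orientation': [179.9793, 0.0489, -23.4886], 'force': [0.5915, -0.3017, -0.9703], 'opening': 0.0002, 'joint_pos': [15.0238, 6.1251, -25.4469, -0.0167, -58.479, 51.4963]}
[[-0.0, -0.962, -0.272, 0.073], [1.0, -0.0, 0.001, 0.001], [-0.001, -0.272, 0.962, -0.148], [0.0, 0.0, 0.0, 1.0]]
bar tool-frame mm [  0.6  -0.4 105.1] px [312. 203.]
big tool-frame mm [  0.6  79.3 105.2] px [408.5 202.9]
square tool-frame mm [ 81.  -40.9 105.1] px [258.5 101.1]
```

View pics/wrist1.png

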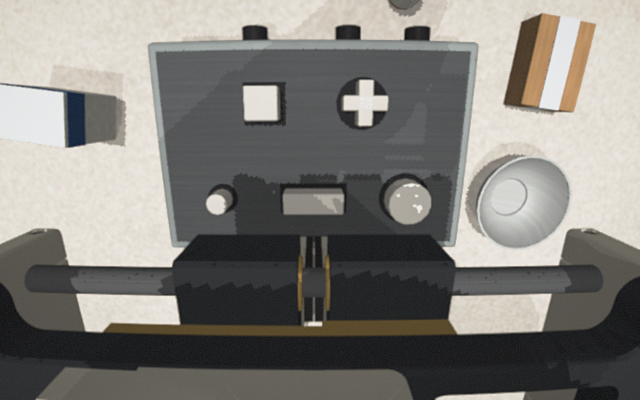

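The wrist view shows bar (314,199), large round (408,200), square (262,103). The predictions (312,203), (408,203), (258,101) match to about 3 mm. The jaws are shut. I descend to about 9 mm above the bar.

>>> jog_arm([
  {"offset":[0,0,15],"roll":0,"hand":0},
  {"offset":[0,0,30],"roll":0,"hand":0},
  {"offset":[0,0,45],"roll":0,"hand":0},
  {"offset":[0,0,60],"roll":0,"hand":0},
  {"offset":[0,0,70],"roll":0,"hand":0},
  {"offset":[0,0,78],"roll":0,"hand":0},
  {"offset":[0,0,83],"roll":0,"hand":0},
  {"offset":[0,0,85],"roll":0,"hand":0},
  {"offset":[0,0,85],"roll":0,"hand":0},
  {"offset":[0,0,85],"roll":0,"hand":0},
])

```text
clock: 2.9
tool_pos: [0.4936, -0.0659, 0.103]
orientation: [-180.0, -0.0, -23.4]
force: [1.0, -0.6, -0.1]
opening: 0.0005
```

>>> jog_arm([
  {"offset":[0,0,2],"roll":0,"hand":0},
  {"offset":[0,0,4],"roll":0,"hand":0},
  {"offset":[0,0,6],"roll":0,"hand":0},
  {"offset":[0,0,8],"roll":0,"hand":0},
  {"offset":[0,0,10],"roll":0,"hand":0},
  {"offset":[0,0,12],"roll":0,"hand":0},
  {"offset":[0,0,14],"roll":0,"hand":0},
  {"offset":[0,0,14],"roll":0,"hand":0},
  {"offset":[0,0,14],"roll":0,"hand":0},
])

```text
clock: 3.65
tool_pos: [0.4933, -0.0661, 0.0885]
orientation: [180.0, 0.0, -23.4]
force: [0.1, 0.0, 0.9]
opening: 0.0005
```

>>> jog_arm([
  {"offset":[0,0,1],"roll":0,"hand":0},
  {"offset":[0,0,2],"roll":0,"hand":0},
  {"offset":[0,0,3],"roll":0,"hand":0},
  {"offset":[0,0,4],"roll":0,"hand":0},
  {"offset":[0,0,4],"roll":0,"hand":0},
  {"offset":[0,0,4],"roll":0,"hand":0},
])

```text
clock: 4.15
tool_pos: [0.4933, -0.0661, 0.0845]
orientation: [180.0, 0.0, -23.4]
force: [0.1, -1.0, 2.0]
opening: 0.0004
```

>>> jog_arm([
  {"offset":[0,0,1],"roll":0,"hand":0},
  {"offset":[0,0,2],"roll":0,"hand":0},
  {"offset":[0,0,3],"roll":0,"hand":0},
  {"offset":[0,0,3],"roll":0,"hand":0},
  {"offset":[0,0,3],"roll":0,"hand":0},
])

```text
clock: 4.57
tool_pos: [0.4933, -0.0661, 0.0816]
orientation: [180.0, -0.0, -23.4]
force: [-0.6, -0.7, 4.2]
opening: 0.0008
```

>>> jog_arm([
  {"offset":[0,0,1],"roll":0,"hand":0},
  {"offset":[0,0,2],"roll":0,"hand":0},
  {"offset":[0,0,2],"roll":0,"hand":0},
  {"offset":[0,0,2],"roll":0,"hand":0},
])

```text
clock: 4.9
tool_pos: [0.4934, -0.0661, 0.0798]
orientation: [-180.0, -0.0, -23.4]
force: [-1.4, -0.2, 6.9]
opening: 0.0003
```

The force rises 1.5 N/mm at the end, so the bar latch is at its stop. Lift, then shift 80 mm to the large round key.

>>> jog_arm([
  {"offset":[0,0,-5],"roll":0,"hand":0},
  {"offset":[0,0,-15],"roll":0,"hand":0},
  {"offset":[0,0,-30],"roll":0,"hand":0},
  {"offset":[0,0,-40],"roll":0,"hand":0},
  {"offset":[0,0,-40],"roll":0,"hand":0},
  {"offset":[0,15,-40],"roll":0,"hand":0},
  {"offset":[0,35,-40],"roll":0,"hand":0},
  {"offset":[0,55,-40],"roll":0,"hand":0},
  {"offset":[0,70,-40],"roll":0,"hand":0},
  {"offset":[0,80,-40],"roll":0,"hand":0},
  {"offset":[0,80,-40],"roll":0,"hand":0},
  {"offset":[0,80,-40],"roll":0,"hand":0},
  {"offset":[0,80,-30],"roll":0,"hand":0},
  {"offset":[0,80,-24],"roll":0,"hand":0},
  {"offset":[0,80,-20],"roll":0,"hand":0},
  {"offset":[0,80,-20],"roll":0,"hand":0},
  {"offset":[0,80,-20],"roll":0,"hand":0},
])

```text
clock: 6.32
tool_pos: [0.4615, -0.1392, 0.0993]
orientation: [180.0, 0.0, -23.4]
force: [0.1, -0.4, -0.0]
opening: 0.0001
```

>>> jog_arm([
  {"offset":[0,0,2],"roll":0,"hand":0},
  {"offset":[0,0,4],"roll":0,"hand":0},
  {"offset":[0,0,6],"roll":0,"hand":0},
  {"offset":[0,0,8],"roll":0,"hand":0},
  {"offset":[0,0,9],"roll":0,"hand":0},
  {"offset":[0,0,10],"roll":0,"hand":0},
  {"offset":[0,0,11],"roll":0,"hand":0},
  {"offset":[0,0,12],"roll":0,"hand":0},
  {"offset":[0,0,13],"roll":0,"hand":0},
  {"offset":[0,0,14],"roll":0,"hand":0},
  {"offset":[0,0,14],"roll":0,"hand":0},
  {"offset":[0,0,14],"roll":0,"hand":0},
])

```text
clock: 7.32
tool_pos: [0.4616, -0.1395, 0.0856]
orientation: [-180.0, -0.0, -23.4]
force: [0.1, 1.0, 0.7]
opening: 0.0001
```

>>> jog_arm([
  {"offset":[0,0,1],"roll":0,"hand":0},
  {"offset":[0,0,2],"roll":0,"hand":0},
  {"offset":[0,0,3],"roll":0,"hand":0},
  {"offset":[0,0,4],"roll":0,"hand":0},
  {"offset":[0,0,4],"roll":0,"hand":0},
  {"offset":[0,0,4],"roll":0,"hand":0},
])

```text
clock: 7.82
tool_pos: [0.4616, -0.1395, 0.0817]
orientation: [-180.0, -0.0, -23.4]
force: [-0.0, 1.5, 4.4]
opening: 0.0005
```

>>> jog_arm([
  {"offset":[0,0,1],"roll":0,"hand":0},
  {"offset":[0,0,2],"roll":0,"hand":0},
  {"offset":[0,0,2],"roll":0,"hand":0},
  {"offset":[0,0,2],"roll":0,"hand":0},
])

```text
clock: 8.15
tool_pos: [0.4616, -0.1395, 0.0798]
orientation: [-180.0, -0.0, -23.4]
force: [0.0, 1.6, 6.3]
opening: 0.0002
```

The large round key is bottomed too (6.3 N). Next is the square key: lift, shift [80, -120].

>>> jog_arm([
  {"offset":[0,0,-5],"roll":0,"hand":0},
  {"offset":[0,0,-15],"roll":0,"hand":0},
  {"offset":[0,0,-30],"roll":0,"hand":0},
  {"offset":[0,0,-40],"roll":0,"hand":0},
  {"offset":[0,0,-40],"roll":0,"hand":0},
  {"offset":[10,-15,-40],"roll":0,"hand":0},
  {"offset":[24,-36,-40],"roll":0,"hand":0},
  {"offset":[40,-60,-40],"roll":0,"hand":0},
  {"offset":[56,-84,-40],"roll":0,"hand":0},
  {"offset":[70,-105,-40],"roll":0,"hand":0},
  {"offset":[80,-120,-40],"roll":0,"hand":0},
  {"offset":[80,-120,-40],"roll":0,"hand":0},
  {"offset":[80,-120,-40],"roll":0,"hand":0},
  {"offset":[80,-120,-30],"roll":0,"hand":0},
  {"offset":[80,-120,-24],"roll":0,"hand":0},
  {"offset":[80,-120,-20],"roll":0,"hand":0},
  {"offset":[80,-120,-20],"roll":0,"hand":0},
  {"offset":[80,-120,-20],"roll":0,"hand":0},
])

```text
clock: 9.65
tool_pos: [0.582, -0.0615, 0.0992]
orientation: [180.0, 0.0, -23.4]
force: [1.0, 0.3, 0.4]
opening: 0.0
```

>>> jog_arm([
  {"offset":[0,0,2],"roll":0,"hand":0},
  {"offset":[0,0,4],"roll":0,"hand":0},
  {"offset":[0,0,6],"roll":0,"hand":0},
  {"offset":[0,0,8],"roll":0,"hand":0},
  {"offset":[0,0,9],"roll":0,"hand":0},
  {"offset":[0,0,10],"roll":0,"hand":0},
  {"offset":[0,0,11],"roll":0,"hand":0},
  {"offset":[0,0,12],"roll":0,"hand":0},
  {"offset":[0,0,13],"roll":0,"hand":0},
  {"offset":[0,0,14],"roll":0,"hand":0},
  {"offset":[0,0,14],"roll":0,"hand":0},
  {"offset":[0,0,14],"roll":0,"hand":0},
])

```text
clock: 10.65
tool_pos: [0.5827, -0.0612, 0.0856]
orientation: [-180.0, -0.0, -23.4]
force: [-0.9, -0.6, 0.9]
opening: 0.0004
```

>>> jog_arm([
  {"offset":[0,0,1],"roll":0,"hand":0},
  {"offset":[0,0,2],"roll":0,"hand":0},
  {"offset":[0,0,3],"roll":0,"hand":0},
  {"offset":[0,0,4],"roll":0,"hand":0},
  {"offset":[0,0,4],"roll":0,"hand":0},
  {"offset":[0,0,4],"roll":0,"hand":0},
])

```text
clock: 11.15
tool_pos: [0.5827, -0.0612, 0.0817]
orientation: [-180.0, -0.0, -23.4]
force: [-0.0, -0.9, 3.7]
opening: 0.0007
```

>>> jog_arm([
  {"offset":[0,0,1],"roll":0,"hand":0},
  {"offset":[0,0,2],"roll":0,"hand":0},
  {"offset":[0,0,2],"roll":0,"hand":0},
  {"offset":[0,0,2],"roll":0,"hand":0},
])

```text
clock: 11.48
tool_pos: [0.5827, -0.0612, 0.0798]
orientation: [-180.0, -0.0, -23.4]
force: [-1.5, -0.9, 6.8]
opening: 0.0007
```

All three keys are bottomed. I retreat up and to the left, then check with the cameras.

>>> jog_arm([
  {"offset":[0,0,-5],"roll":0,"hand":0},
  {"offset":[0,0,-15],"roll":0,"hand":0},
  {"offset":[0,0,-35],"roll":0,"hand":0},
  {"offset":[0,0,-60],"roll":0,"hand":0},
  {"offset":[0,0,-90],"roll":0,"hand":0},
  {"offset":[0,0,-120],"roll":0,"hand":0},
  {"offset":[0,-25,-135],"roll":0,"hand":0},
  {"offset":[0,-50,-150],"roll":0,"hand":0},
  {"offset":[0,-85,-150],"roll":0,"hand":0},
  {"offset":[0,-120,-150],"roll":0,"hand":0},
  {"offset":[0,-155,-150],"roll":0,"hand":0},
  {"offset":[0,-190,-150],"roll":0,"hand":0},
  {"offset":[0,-225,-150],"roll":0,"hand":0},
  {"offset":[0,-260,-150],"roll":0,"hand":0},
  {"offset":[0,-285,-150],"roll":0,"hand":0},
  {"offset":[0,-300,-150],"roll":0,"hand":0},
  {"offset":[0,-300,-150],"roll":0,"hand":0},
  {"offset":[0,-300,-150],"roll":0,"hand":0},
])

```text
clock: 12.98
tool_pos: [0.7013, 0.2149, 0.2289]
orientation: [179.9, 0.1, -23.4]
force: [-0.0, -0.3, -0.4]
opening: 0.0005
```

Run:
```python
from plant import ctrl, cams
from h import *
import pickle
o=ctrl.get_obs(); print({k:np.round(o[k],4).tolist() for k in("clock","tool_pos","force")})
d=pickle.load(open("s0.pkl","rb")); out=[]
for n,(x,y) in (("scene",(140,170)),("side",(250,150))):
    s=cams.snapshot(n)
    out.append(np.hstack([cv2.resize(i[y:y+180,x:x+260,::-1] if n=="scene" else i[y:y+250,x:x+180,::-1],(390,270) if n=="scene" else (390,270),interpolation=cv2.INTER_CUBIC) for i in (d[n]["img"],s["img"])]))
cv2.imwrite("pics/after.png",np.vstack(out))
```

```text
{'clock': 12.9833, 'tool_pos': [0.7013, 0.2149, 0.2289], 'force': [-0.0087, -0.3403, -0.3819]}
```

View pics/after.png

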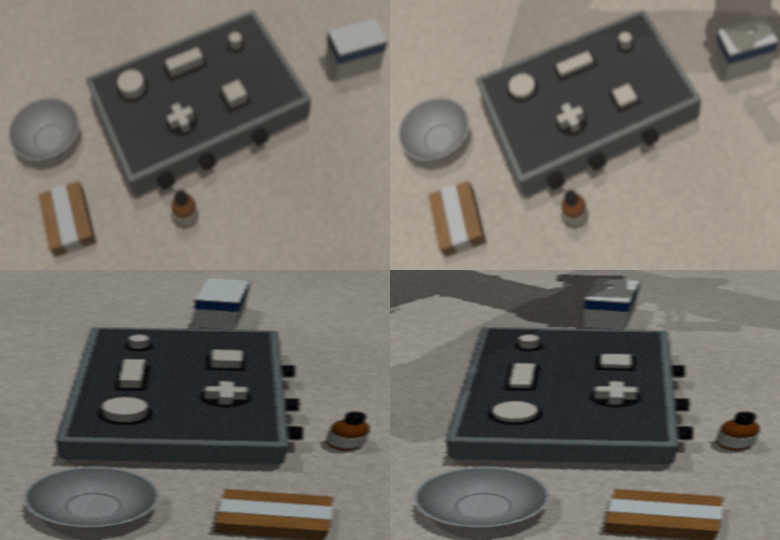

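The before/after pairs (left/right) show the bar, large round and square keys sunk, with their sides clearly shorter. The small round and cross keys are unchanged. The carton, pack, bottle and bowl have not moved. The arm is clear, so I hand in.

```bash
python3 -c "
from plant import order
print(order.close_job())"
```

```text
the job is handed in; nothing more can be done
None
```

I pressed the bar (mains), large round (lamp) and square (camera) keys in that order with the shut fingertips, then handed the job in. No verdict is reported. It took about 13 s of the 35 s, and I viewed 4 pictures.

- **Forces:** I pressed each key until the tool reading was 6.3 to 6.9 N. Near the end the force rose by about 1.0 to 1.6 N per mm, which fits the latch being at its stop and only the cushion giving way. The readings carry roughly 1 N of noise, and early in each press they read below the expected 2.5 N.
- **Final pictures:** Both fixed cameras show the three keys sunk and the small round and cross keys unchanged. The carton, pack, bottle and bowl are where they stood. I judged this by eye from before/after crops and did not measure the key travel or the distances.
- **Position checks:** The two fixed cameras differed by about 2 mm on the box's position, and the wrist view agreed with them to about 3 mm. That is well inside the keys' size.
- **Arm:** It ended clear of everything, with a force reading near zero.

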